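# Rock a stuck tube block out of its heater

## Task

The metal tube block is stuck in the well of the dry-block heater and will not come out by a straight pull. Take it by its upright handle and rock it side to side (its left and right sides, with the heater's console as the front): lift one side over its catch while the other side stays down in the well, then rock the other side up over its catch, and lift the block out. Finish still holding it, level and at rest, just clear of the heater, a finger's breadth or two straight above its well, and leave the other things where they stand.

Things in the scene. Friction and masses are not known exactly. Their poses are not given: they have to be found in the camera images.
- heater: Dry-block heater, fixed on the worktop: white box 110 (x) x 140 (y) x 48 mm high, lower grey console (display, three round keys) at its front, x = -54 to -96 mm, 40 mm high. Origin: on the worktop under the centre of the well; z up, console at -x, left side +y, right side -y. In its top a well 58.5 (x) x 81.5 (y) mm, 26 mm deep.
- well_floor (a point): Centre of the well's floor, 22 mm above the worktop and 26 mm below the well's rim; axes as the heater's. At the left and right walls of the well a rounded steel nose (7 mm thick, centred 11 mm above the floor) sticks out 4 mm over the block's foot. A side of the block raised 15 mm (tilt about 0.19 rad, up to 1 N m) passes its nose and is then carried by it, 14.5 mm above the floor.
- retaining_bar (a joint): The two noses are the ends of one bar that slides along the heater's y (m, 0 = centred, + to the left, spring 1.8 N per mm). When one nose is pushed back the other comes forward: a level pull lifts the block only about 4 mm and then jams; with one side kept down the other passes. Then rock the second side up about the side already carried, and the block is free.
- tube_block: Aluminium tube block, 0.4 kg, fully down in the well at the start, axes as the heater's. Origin: centre of its underside. Foot 56 (x) x 80 (y) x 5.5 mm, upper left and right edges bevelled; body 56 x 62 mm up to z = 34 mm with six 12 mm tube holes; upright flat handle 24 (x) x 14 (y) mm from z = 34 to 83 mm, flat faces to +y and -y: fingers closing along y grip it firmly for rocking about x.
- block_handle (a point): Grip point on the middle line of the block's handle, 62 mm above the block's underside; axes as the block's.
- block_left (a point): Middle of the block's lower left edge (+y 40 mm, at its underside).
- block_right (a point): Middle of the block's lower right edge (-y 40 mm, at its underside).
- pill_jar: Bystander: small white screw jar, 34 mm across, 46 mm high, at the heater's left; origin under its centre.
- vial_box: Bystander: small white carton, 28 x 34 x 58 mm high, at the heater's right; origin under its centre.
- saline_bottle: Bystander: small bottle with a screw cap, 34 mm across, 79 mm high, left on the worktop; origin under its centre.
- sample_pot: Bystander: white capped pot, 43 mm across, 84 mm high, behind at the right; origin under its centre.

How it is judged:
By the outcome, as a careful person would: the job done as asked, in the order asked, and still so for the second after the job is handed in, while the arm keeps its last pose, push and grip.
It also fails if it takes over 34 s, if anything falls off the work surface, if the arm or the gripper's body presses on something with over 40 N, if the wrist force passes 120 N, or if a joint passes its speed limit or range.

## Robot

A 6-joint arm with a two-finger parallel gripper is mounted at the origin on a cart in front of the work surface, level with it; the furniture and walls round the work are solid. World frame = base frame: x ahead of the robot, y to its left, z up, the work surface at z = 0. Lengths are in mm, angles in rad, forces in N, time in s.
With the tool pointing down it reaches from about 350 to 875 mm from the base axis. Payload 4.2 kg.
Tool frame: the origin (TCP) lies between the finger pads; the fingertips stand 25 mm ahead of it and the grasp point (between the pads) lies 6 mm ahead of it; z points along the fingers, y is the line along which they close (so a half turn about z gives the same grasp; the last joint's range is limited). The gripper opens to 85 mm and grips with 20 to 120 N. Pads are 22 mm wide; open, the fingers measure 114 mm over their backs; the gripper's body (76 mm by 85 mm) begins 54 mm behind the grasp point. The pads swing forward as they close: fully open they stand 13 mm farther back than shut.
Start: joints at [-0.924, 0.385, 0.008, 0, -1.194, -0.259], TCP at [236.359, -578.562, 256.312] pointing down, gripper open.
Joint ranges: [-3.14, 3.14], [-1.21, 2.06], [-1.07, 1.41], [-3.16, 2.05], [-2.99, -0.16], [-3.1, 3.1]. Speed limits (rad/s): [2.79, 2.79, 3.14, 3.14, 3.14, 3.14].

## Interface

Orientations are given as a unit quaternion [x, y, z, w].
In Python, from bench import arm gives the robot as it stands.
- The arm moves only by the shell command python3 -m pendant 'ROWS'. ROWS is JSON, a list of rows, each a list of 7 numbers: the shift along the tool's x, y, z in m, then the turn, a rotation vector about the tool's x, y, z in degrees, then the finger opening in m, from 0 to 0.0854. In form: [[x, y, z, wx, wy, wz, fingers], ...]. A call has 1 to 12 rows; each row shifts and turns the commanded pose from where the row before left it, along the tool's axes as they then stand; what a row does not reach is not made up. A row lasts 1/10 s, in which the tool goes at most 50 mm and 8.59 degrees, less where a joint would pass 70% of its speed; a pose out of reach is approached as far as the arm can. A call is refused whole if a number of a shift passes 0.05 or a number of a turn 8.59, either way. A call with a gripper value outside its range is refused whole. The fingers move at their own pace and stop on an object; the grip force is fixed at half the most. Time passes only in rows, so rows that do not move let the fingers close. It gives the time, the measured TCP pose, the force, the opening and the grip force at its end, in the units of the state.
- arm.read_state(): the state, without advancing time (a new reading comes with each control period).
- arm.get_image(name): name is "scene" or "top" or "wrist"; returns a dict with "image" (384x512x3 uint8, red, green, blue), "fx", "fy", "cx", "cy" (pixels), "xyz" and "rotation" of the camera in the world. Camera axes: x right, y down, z forward; pixel columns grow to the right and rows downward; lengths in mm; the calibration is good to about 2 mm. A picture is of the moment at which its call begins. There is no depth.
- arm.job_done(): hands the job in; it is judged then, once.
The state is a dict: "clock": time; "joints": joint angles; "joint_vel": joint speeds; "joint_efforts": joint torques, N m; "position": TCP position; "ee_rot": TCP orientation; "contact_force": force on the tool from outside, world axes, zero at the start; "wrist_torque": the same for the moment, N m; "gripper_width": finger opening in mm; "grasp_force": force on a finger pad.
Only numpy, scipy, OpenCV 4.12 (cv2) and the standard library are available. Lean on these libraries where they do the work, as an engineer would, in place of code of your own. Each camera call takes 0.05 s, during which the arm holds its last target. There are 200 camera calls.

## Working session

There is one attempt and no reset: what is moved stays moved. The work goes in short steps, Python scripts to look and compute and a shell command to move; the robot and the scene stay as the last step left them, time stands still between calls to the robot, and variables do not carry over. Pictures are saved under pics/ and viewed, at most 10 in all, crops included, and the job is handed in when it is done.

```bash
mkdir -p pics; ls; python3 - <<'E'
from bench import arm
import cv2,json,numpy as np
s=arm.read_state();print(s)
ims=[]
for n in ["scene","top"]:
    d=arm.get_image(n);cv2.imwrite(f"pics/{n}0.png",d["image"][:,:,::-1]);c={k:np.array(v).tolist() for k,v in d.items() if k!="image"};json.dump(c,open(f"{n}.json","w"));print(n,c)
E
```

```text
pics
{'clock': 0.0, 'joints': array([-9.24402404e-01,  3.85529187e-01,  6.63520107e-03, -4.82237574e-04,
       -1.19398334e+00, -2.58578872e-01]), 'joint_vel': array([-0.00140647,  0.00057497, -0.00177119, -0.0004071 , -0.00157616,
       -0.00091112]), 'joint_efforts': array([-8.87618498e-04, -3.92286623e+01,  1.88396949e+01,  4.18623760e+00,
       -4.72420346e-03,  1.65929708e-05]), 'position': array([ 236.16192686, -578.10022292,  255.24419362]), 'ee_rot': array([-1.92607252e-01,  9.81275351e-01,  1.03376953e-03, -2.53354091e-04]), 'contact_force': array([ 0.00691655,  0.19943343, -0.71663324]), 'wrist_torque': array([ 0.09259974, -0.00917665,  0.02840347]), 'grasp_force': 0.0, 'gripper_width': 85.37751555532427}
scene {'fx': 411.11249242209954, 'fy': 411.11249242209954, 'cx': 259.26026446659574, 'cy': 181.53069353311952, 'xyz': [110.42774159463809, 542.1461377646209, 820.9128499495639], 'rotation': [-0.32354965876683045, 0.8658494699595323, -0.3563915044735301, 0.13640164669738655]}
top {'fx': 424.9198040747395, 'fy': 424.9198040747395, 'cx': 259.01893498693835, 'cy': 194.71028946029082, 'xyz': [445.8866351592529, 9.935512529567957, 1411.1479080362203], 'rotation': [-0.6974183534301842, 0.7140238491750452, -0.048860343193844635, 0.03728605598561546]}
```

View pics/scene0.png

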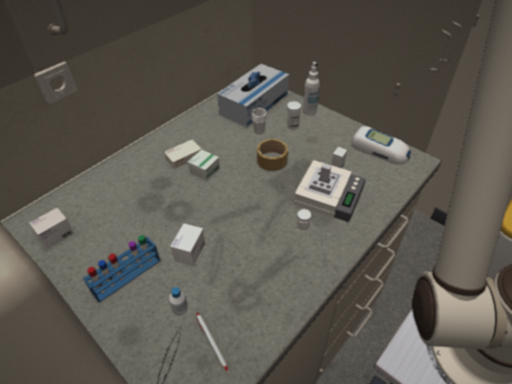

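View pics/top0.png

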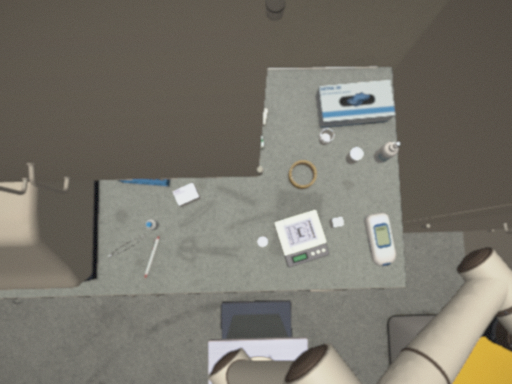

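The scene view shows the heater (white top about (325,183), console to its right), the jar at (304,216) and the carton at (340,156). In the top view the heater's white top is at about (302,232), rotated slightly, with the console below it at (305,256).

```bash
cat > h.py <<'E'
import json,numpy as np,cv2
from scipy.spatial.transform import Rotation as R
def ray(c,px,z):
    px=np.atleast_2d(px).astype(float)
    d=np.c_[(px[:,0]-c["cx"])/c["fx"],(px[:,1]-c["cy"])/c["fy"],np.ones(len(px))]
    w=c["rotation"];M=R.from_quat(w).as_matrix() if np.size(w)==4 else np.array(w)
    d=d@M.T;o=np.array(c["xyz"]);return o+d*((z-o[2])/d[:,2])[:,None]
E
python3 - <<'E'
from h import *
im=cv2.imread("pics/top0.png");c=json.load(open("top.json"))
for n,box,th in [("top",(265,200,340,275),150)]:
    x0,y0,x1,y1=box
    m=(im[y0:y1,x0:x1].min(2)>th).astype(np.uint8)
    cs,_=cv2.findContours(m,0,1);k=max(cs,key=cv2.contourArea)
    r=cv2.minAreaRect(k.astype(np.float32)+np.array([x0,y0],np.float32));b=cv2.boxPoints(r)
    P=ray(c,b,48);print(b,P.round(1),P.mean(0).round(1));
    for i in range(4):
        e=P[(i+1)%4]-P[i];print(np.linalg.norm(e).round(1),np.degrees(np.arctan2(e[1],e[0])).round(1))
a=cv2.resize(im[190:280,250:360],None,fx=7,fy=6.6,interpolation=cv2.INTER_CUBIC)
s=cv2.imread("pics/scene0.png")[140:240,280:380];s=cv2.resize(s,(600,600),interpolation=cv2.INTER_CUBIC);cv2.imwrite("pics/a.png",a)
E
```

```text
[[272.89996 221.69998]
 [315.8     207.4    ]
 [327.5     242.5    ]
 [284.59998 256.8    ]] [[ 524.4  -56.9   48. ]
 [ 567.2 -196.7   48. ]
 [ 453.8 -229.5   48. ]
 [ 412.   -90.9   48. ]] [ 489.4 -143.5   48. ]
146.2 -73.0
118.1 -163.8
144.8 106.8
117.4 16.8
```

View pics/a.png

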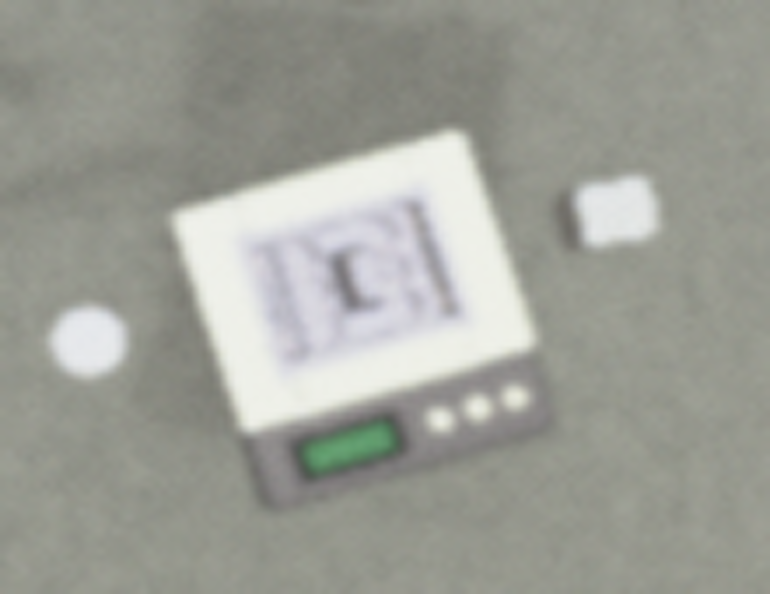

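The crop shows the heater yawed, with its handle near the well's centre. The measured top of about 118 x 145 mm is close to 110 x 140, at yaw about 16.8° and centre about (488,-144). I'll move over it and refine with the wrist camera.

```bash
python3 -m pendant '[[-0.036,0.028,0,0,0,0,0.085],[-0.036,0.028,0,0,0,0,0.085],[-0.036,0.028,0,0,0,0,0.085],[-0.036,0.028,0,0,0,0,0.085],[-0.036,0.028,0,0,0,0,0.085],[-0.036,0.028,0,0,0,0,0.085],[-0.036,0.028,0,0,0,0,0.085],[-0.036,0.028,0,0,0,0,0.085],[-0.036,0.028,0,0,0,0,0.085],[-0.036,0.028,0,0,0,0,0.085],[-0.036,0.028,0,0,0,0,0.085],[0,0,0,0,0,5.4,0.085]]'; python3 -m pendant '[[0,0,0,0,0,0,0.085],[0,0,0,0,0,0,0.085],[0,0,0,0,0,0,0.085]]'
python3 - <<'E'
from h import *
from bench import arm
s=arm.read_state();print(s["position"],s["ee_rot"],R.from_quat(s["ee_rot"]).as_matrix().round(3))
for n in ["wrist","scene","top"]:
    d=arm.get_image(n);cv2.imwrite(f"pics/{n}1.png",d["image"][:,:,::-1]);json.dump({k:np.array(v).tolist() for k,v in d.items() if k!="image"},open(f"{n}1.json","w"))
    print(n,d["xyz"],d["rotation"])
E
```

```text
clock: 1.3
position: [488.6, -139.9, 255.9]
ee_rot: [-0.148, 0.989, 0.0, 0.0]
contact_force: [0.6, -0.3, 0.4]
gripper_width: 84.9
grasp_force: 0.0
clock: 1.6
position: [486.0, -144.4, 256.2]
ee_rot: [-0.146, 0.989, 0.0, -0.0]
contact_force: [0.1, 0.6, 0.2]
gripper_width: 85.0
grasp_force: 0.0
[ 485.96158426 -144.35023672  256.1735134 ] [-1.46199489e-01  9.89255105e-01  5.29527103e-05 -2.07823921e-04] [[-0.957 -0.289 -0.   ]
 [-0.289  0.957  0.   ]
 [ 0.     0.    -1.   ]]
wrist [ 418.05032307 -165.87962543  373.9750771 ] [0.58976216 0.79505788 0.11329519 0.08501628]
scene [110.42774159 542.14613776 820.91284995] [-0.32354966  0.86584947 -0.3563915   0.13640165]
top [ 445.88663516    9.93551253 1411.14790804] [-0.69741835  0.71402385 -0.04886034  0.03728606]
```

View pics/wrist1.png

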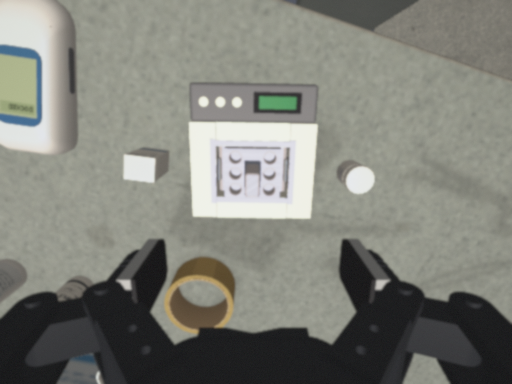

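The wrist view shows the heater nearly square in the frame. The white top's corners are about (190,122), (317,122), (312,218) and (192,218), the well is about (211..296, 139..204), and the handle is at (252,180).

```bash
python3 - <<'E'
from h import *
im=cv2.imread("pics/wrist1.png");c=json.load(open("wrist1.json"))
x0,y0,x1,y1=180,70,330,230
sub=im[y0:y1,x0:x1]
m=((sub.min(2)>165)).astype(np.uint8);m[:48]=0
cs,_=cv2.findContours(m,0,1);k=max(cs,key=cv2.contourArea)
ap=cv2.convexHull(k)
q=cv2.approxPolyN(k,4) if hasattr(cv2,"approxPolyN") else ap
q=q.reshape(-1,2)+[x0,y0];print(q)
P=ray(c,q,48);print(P.round(1),P.mean(0).round(1))
for i in range(4):
    e=P[(i+1)%4]-P[i];print(np.linalg.norm(e).round(1),np.degrees(np.arctan2(e[1],e[0])).round(2))
print("proj handle top/grip expected")
M=R.from_quat(c["rotation"]).as_matrix()
t=np.radians(16.8);H=np.array([[np.cos(t),-np.sin(t)],[np.sin(t),np.cos(t)]])
def proj(p):
    v=M.T@(np.array(p)-c["xyz"]);return c["fx"]*v[0]/v[2]+c["cx"],c["fy"]*v[1]/v[2]+c["cy"]
o=np.array([488,-143.5])
for pt in [(12,7),(12,-7),(-12,7),(-12,-7)]:
    p=o+H@pt; print(pt,np.round(proj([*p,105]),1))
z=cv2.resize(im[75:230,175:330],(600,600),interpolation=cv2.INTER_CUBIC);cv2.imwrite("pics/b.png",z)
E
```

```text
[[318 123]
 [310 219]
 [192 217]
 [187 121]]
[[ 416.9  -93.2   48. ]
 [ 524.2  -63.4   48. ]
 [ 562.4 -198.1   48. ]
 [ 455.9 -229.2   48. ]] [ 489.8 -146.    48. ]
111.4 15.52
140.0 -74.15
111.0 -163.68
141.6 106.0
proj handle top/grip expected
(12, 7) [261.8 196.7]
(12, -7) [247.2 196.7]
(-12, 7) [262.  172.2]
(-12, -7) [247.  172.2]
```

View pics/b.png

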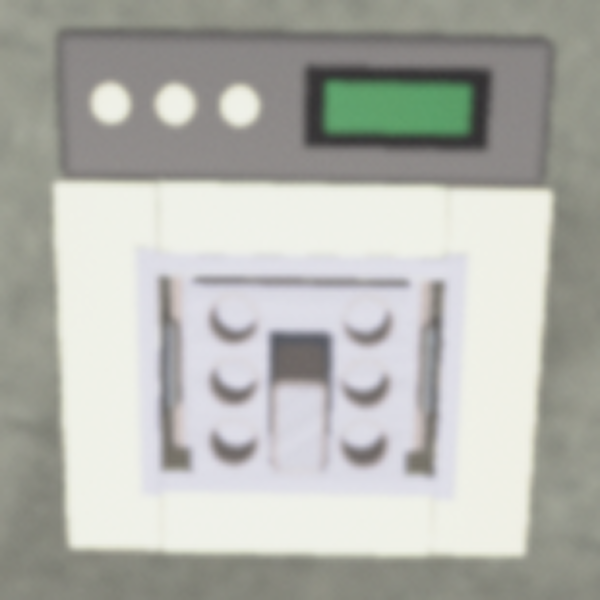

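The measured top is 111 x 141 mm against 110 x 140, so it agrees. Yaw is about 16.0° and the origin about (489,-145.5), and the handle top agrees to about 1.5 mm. Next: descend to TCP z of about 91 and close.

```bash
python3 -m pendant '[[-0.0026,-0.002,0.04,0,0,0.8,0.085],[0,0,0.04,0,0,0,0.085],[0,0,0.04,0,0,0,0.085],[0,0,0.03,0,0,0,0.085],[0,0,0.015,0,0,0,0.085],[0,0,0,0,0,0,0.085],[0,0,0,0,0,0,0.085]]'
python3 -m pendant '[[0,0,0,0,0,0,0.01],[0,0,0,0,0,0,0.01],[0,0,0,0,0,0,0.0],[0,0,0,0,0,0,0.0],[0,0,0,0,0,0,0],[0,0,0,0,0,0,0],[0,0,0,0,0,0,0],[0,0,0,0,0,0,0]]'
python3 - <<'E'
from h import *
from bench import arm
s=arm.read_state();print(s["position"],R.from_quat(s["ee_rot"]).as_matrix().round(4),s["contact_force"],s["wrist_torque"],s["gripper_width"],s["grasp_force"])
E
```

```text
clock: 2.45
position: [489.9, -145.3, 91.7]
ee_rot: [-0.139, 0.99, -0.0, 0.0]
contact_force: [0.3, 0.6, 0.6]
gripper_width: 85.1
grasp_force: 0.0
clock: 3.25
position: [489.6, -144.8, 91.6]
ee_rot: [-0.139, 0.99, -0.0, 0.0]
contact_force: [-1.5, 1.6, 3.5]
gripper_width: 13.3
grasp_force: 60.4
[ 489.61990579 -144.79274276   91.58250437] [[-9.611e-01 -2.761e-01  1.000e-04]
 [-2.761e-01  9.611e-01 -0.000e+00]
 [-1.000e-04 -1.000e-04 -1.000e+00]] [-1.52606803  1.64332737  3.53092037] [ 0.32390331  0.26538546 -0.01713105] 13.262280274109669 60.371443033218384
```

```bash
cat > st.py <<'E'
from h import *
from bench import arm
# heater frame: origin O, yaw from start of grasp; block underside edges in heater frame above well floor, assuming rigid grasp
O=np.array([489.6,-144.8,22.]);M0=np.array([[-.9611,-.2761,0],[-.2761,.9611,0],[0,0,-1.]])
H=np.array([[.9611,-.2761,0],[.2761,.9611,0],[0,0,1.]])
s=arm.read_state();T=R.from_quat(s["ee_rot"]).as_matrix();p=s["position"]
print("t",s["clock"],"tcp_h",(H.T@(p-O)).round(1),"tilt deg (roll,pitch,yaw)",np.degrees(R.from_matrix(H.T@T@M0.T@H).as_rotvec()).round(2))
for n,y in [("left",40),("right",-40)]:
    print(n,(H.T@(p+T@np.array([0,y,69.6])-O)).round(1))
print("F_h",(H.T@s["contact_force"]).round(1),"M_h",(H.T@s["wrist_torque"]).round(2),"w",round(s["gripper_width"],2),"g",round(s["grasp_force"],1))
E
python3 -m pendant '[[0,-0.0012,-0.00066,-1,0,0,0],[0,-0.0012,-0.00066,-1,0,0,0],[0,-0.0012,-0.00066,-1,0,0,0],[0,-0.0012,-0.00066,-1,0,0,0],[0,-0.0012,-0.00066,-1,0,0,0]]' >/dev/null; python3 st.py
```

```text
t 3.75 tcp_h [ 0.1 -6.2 72.7] tilt deg (roll,pitch,yaw) [ 5.09 -0.02 -0.01]
left [ 0.1 39.8  6.9]
right [  0.1 -39.8  -0.2]
F_h [-0.   2.7  4.6] M_h [0.3  0.17 0.09] w 13.42 g 60.7
```

```bash
python3 -m pendant '[[0,-0.0012,-0.00066,-1,0,0,0],[0,-0.0012,-0.00066,-1,0,0,0],[0,-0.0012,-0.00066,-1,0,0,0],[0,-0.0012,-0.00066,-1,0,0,0]]' >/dev/null; python3 st.py;python3 -m pendant '[[0,-0.0012,-0.00066,-1,0,0,0],[0,-0.0012,-0.00066,-1,0,0,0],[0,-0.0012,-0.00066,-1,0,0,0],[0,0,0,0,0,0,0]]' >/dev/null; python3 st.py
python3 - <<'E'
from h import *
from bench import arm
d=arm.get_image("wrist")["image"];cv2.imwrite("pics/c.png",d[:,:,::-1])
E
```

```text
t 4.15 tcp_h [  0.1 -11.4  74.9] tilt deg (roll,pitch,yaw) [ 9.08 -0.03 -0.  ]
left [ 0.1 39.  12.5]
right [  0.1 -40.   -0.2]
F_h [-0.6  1.4  5.4] M_h [ 0.15  0.25 -0.01] w 13.37 g 60.8
t 4.55 tcp_h [  0.1 -15.4  76.2] tilt deg (roll,pitch,yaw) [12.1  -0.03 -0.06]
left [ 0.2 38.2 16.6]
right [  0.1 -40.   -0.2]
F_h [-0.8  2.1  6.4] M_h [0.5  0.18 0.08] w 13.27 g 60.9
```

View pics/c.png

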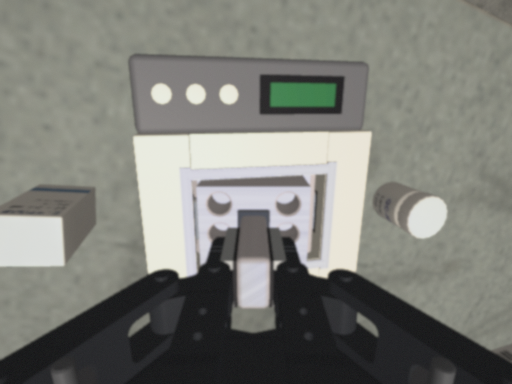

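The block tilts rigidly with the gripper: the handle at (253,260) is aligned with the fingers, and the left side is up at the right of the image. I'll settle it back slightly to check that the nose carries the left side.

```bash
python3 -m pendant '[[0,0.0008,0.0003,0.5,0,0,0],[0,0.0008,0.0005,0.5,0,0,0],[0,0.0008,0.0005,0.5,0,0,0],[0,0,0,0,0,0,0],[0,0,0,0,0,0,0]]' >/dev/null; python3 st.py;python3 -m pendant '[[0,0.0006,0.0004,0.5,0,0,0],[0,0.0006,0.0004,0.5,0,0,0],[0,0,0,0,0,0,0],[0,0,0,0,0,0,0]]' >/dev/null; python3 st.py
```

```text
t 5.1 tcp_h [  0.1 -13.1  75.5] tilt deg (roll,pitch,yaw) [ 1.048e+01 -4.000e-02  1.000e-02]
left [ 0.1 38.9 14.3]
right [  0.2 -39.8  -0.2]
F_h [-1.5  0.7  6. ] M_h [-0.29  0.31  0.07] w 13.73 g 60.9
t 5.5 tcp_h [  0.1 -11.8  75. ] tilt deg (roll,pitch,yaw) [ 9.48 -0.03  0.01]
left [ 0.1 39.1 13. ]
right [  0.2 -39.8  -0.2]
F_h [-1.5  0.3  6.8] M_h [-0.24  0.39  0.02] w 13.37 g 60.8
```

```bash
python3 - <<'E'
from h import *
from bench import arm
d=arm.get_image("wrist")["image"][:,:,::-1];cv2.imwrite("pics/d.png",d)
c=cv2.imread("pics/c.png")
f=lambda i:cv2.resize(i[150:290,170:350],(540,420)[:2] and (396,308),interpolation=cv2.INTER_CUBIC)
g=lambda i:cv2.resize(i,(396,290),interpolation=cv2.INTER_CUBIC)
s=arm.get_image("scene")["image"][:,:,::-1];s0=cv2.imread("pics/scene0.png")
q=lambda i:g(i[140:230,270:380])
cv2.imwrite("pics/e.png",np.vstack([np.hstack([f(c),f(d)]),np.hstack([q(s0),q(s)])]))
E
```

```text
(no output)
```

View pics/e.png

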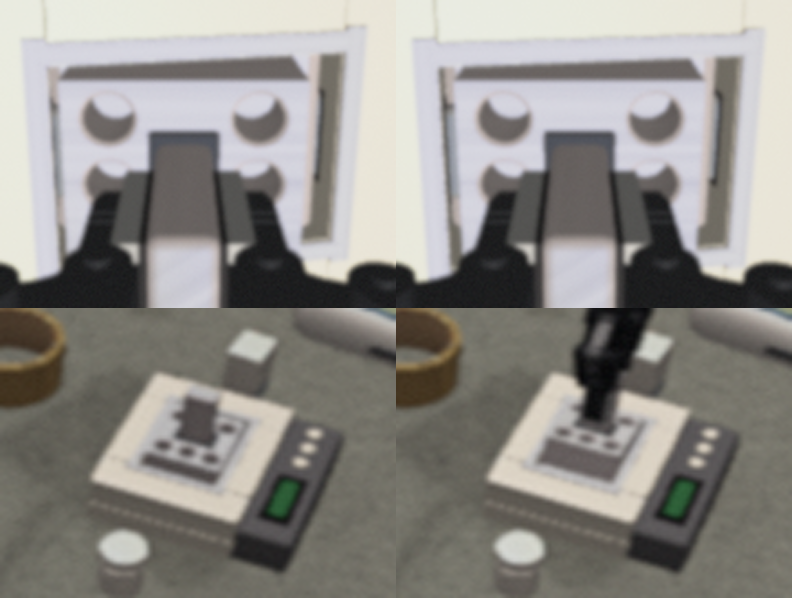

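The crops show the left foot flange now covering its nose (dark sliver at its edge, about (318,130)), while the right nose still overlaps its flange (about (52,130)). So the left side is above its catch, but I lowered it slightly too far. I'll raise it again, bias it left, then rock about the left edge.

```bash
python3 -m pendant '[[0,-0.0012,-0.00069,-1,0,0,0],[0,-0.0012,-0.00069,-1,0,0,0],[0,-0.0008,-0.00046,-0.7,0,0,0],[0,0.0005,0,0,0,0,0],[0,0,0,0,0,0,0]]' >/dev/null; python3 st.py
python3 -m pendant '[[0,0.0013,-0.0006,1,0,0,0],[0,0.0013,-0.0006,1,0,0,0],[0,0.0013,-0.0006,1,0,0,0],[0,0,0,0,0,0,0]]'>/dev/null; python3 st.py
```

```text
t 6.1 tcp_h [  0.1 -15.3  76.2] tilt deg (roll,pitch,yaw) [ 1.215e+01 -5.000e-02 -1.000e-02]
left [ 0.2 38.5 16.6]
right [  0.2 -39.7  -0.2]
F_h [-1.6 -0.6  5. ] M_h [-0.79  0.45  0.06] w 13.19 g 60.7
t 6.5 tcp_h [-0.8 -9.7 77.6] tilt deg (roll,pitch,yaw) [9.23 0.1  0.04]
left [-0.9 41.  15.4]
right [ -0.9 -38.    2.5]
F_h [-0.7 -0.5 -3.8] M_h [-0.55 -0.03  0.02] w 13.28 g 59.5
```

```bash
python3 -m pendant '[[-0.0005,0.0011,-0.00066,1,0,0,0],[0,0.0011,-0.00066,1,0,0,0],[0,0.0011,-0.00066,1,0,0,0],[0,0,0,0,0,0,0]]'>/dev/null; python3 st.py
python3 -m pendant '[[0,0.0011,-0.00066,1,0,0,0],[0,0.0011,-0.00066,1,0,0,0],[0,0.0011,-0.00066,1,0,0,0],[0,0,0,0,0,0,0]]'>/dev/null; python3 st.py
```

```text
t 6.9 tcp_h [-0.3 -6.5 80.3] tilt deg (roll,pitch,yaw) [6.25 0.1  0.03]
left [-0.5 40.8 15.5]
right [ -0.5 -38.7   6.8]
F_h [-1.1  2.2 -7. ] M_h [ 0.3   0.12 -0.03] w 13.54 g 59.3
t 7.3 tcp_h [-0.1 -3.5 83.2] tilt deg (roll,pitch,yaw) [3.2  0.07 0.04]
left [-0.2 40.3 15.9]
right [ -0.1 -39.6  11.4]
F_h [-1.   5.3 -4.3] M_h [ 1.63  0.22 -0.01] w 13.06 g 59.6
```

```bash
python3 -m pendant '[[0,0.0012,-0.0007,1,0,0,0],[0,0.0012,-0.0007,1,0,0,0],[0,0.0012,-0.0007,1,0,0,0],[0,0,0,0,0,0,0]]'>/dev/null; python3 st.py
```

```text
t 7.7 tcp_h [ 0.7 -0.8 85.7] tilt deg (roll,pitch,yaw) [ 0.12 -0.05  0.08]
left [ 0.7 39.4 16.2]
right [  0.8 -40.6  16. ]
F_h [-1.1  3.9 -3.3] M_h [ 1.31  0.09 -0.07] w 13.35 g 59.7
```

```bash
python3 -m pendant '[[0,0.0012,-0.0007,1,0,0,0],[0,0.0012,-0.0007,1,0,0,0],[0,0,0,0,0,0,0]]'>/dev/null; python3 st.py
python3 - <<'E'
from h import *
from bench import arm
d=arm.get_image("wrist")["image"][:,:,::-1];cv2.imwrite("pics/f.png",d)
s=arm.get_image("scene")["image"][:,:,::-1]
f=lambda i:cv2.resize(i[150:290,170:350],(540,420),interpolation=cv2.INTER_CUBIC)
cv2.imwrite("pics/g.png",np.hstack([f(d),cv2.resize(s[140:230,290:350],(250,420))]))
E
```

```text
t 8.0 tcp_h [ 0.5  1.6 86.7] tilt deg (roll,pitch,yaw) [-1.83 -0.01  0.04]
left [ 0.4 39.3 15.8]
right [  0.5 -40.7  18.4]
F_h [ 0.   4.  -5.6] M_h [ 1.37  0.04 -0.11] w 13.29 g 59.5
```

View pics/g.png

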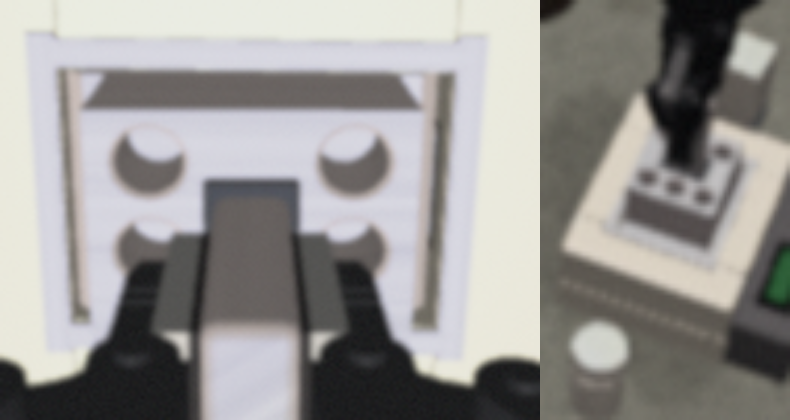

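The view shows both foot flanges clear with no nose over them: the right flange at x about 65–80 is unobscured. Next: lift gently, level, and recentre.

```bash
python3 -m pendant '[[0,0.0006,-0.001,0,0,0,0],[0,0,-0.002,0,0,0,0],[0,0,-0.002,0,0,0,0],[0,0,0,0,0,0,0]]'>/dev/null; python3 st.py
python3 -m pendant '[[0,-0.0012,-0.001,-0.9,0,0,0],[0,-0.001,-0.001,-0.9,0,0,0],[0,0,0,0,0,0,0]]'>/dev/null; python3 st.py
```

```text
t 8.5 tcp_h [ 0.8  1.7 92.2] tilt deg (roll,pitch,yaw) [-1.84 -0.06 -0.01]
left [ 0.9 39.4 21.3]
right [  0.9 -40.5  23.9]
F_h [-0.8  1.5 -3.2] M_h [ 0.64  0.06 -0.05] w 13.37 g 59.9
t 8.8 tcp_h [ 0.9 -0.6 94. ] tilt deg (roll,pitch,yaw) [ 0.04 -0.06 -0.09]
left [ 1.  39.5 24.4]
right [  0.9 -40.5  24.4]
F_h [-0.1  1.4 -2.8] M_h [ 0.63 -0.02 -0.02] w 13.27 g 59.9
```

```bash
python3 -m pendant '[[0.0005,0.0005,-0.003,0,0,0,0],[0,0,-0.003,0,0,0,0],[0,0,-0.004,0,0,0,0],[0,0,-0.005,0,0,0,0],[0,0,-0.004,0,0,0,0],[0,0,-0.003,0,0,0,0],[0,0,-0.002,0,0,0,0],[0,0,0,0,0,0,0],[0,0,0,0,0,0,0],[0,0,0,0,0,0,0]]'>/dev/null; python3 st.py
python3 - <<'E'
from h import *
from bench import arm
d=arm.get_image("wrist")["image"][:,:,::-1]
s=arm.get_image("scene")["image"][:,:,::-1]
cv2.imwrite("pics/i.png",np.hstack([cv2.resize(d[100:340,120:400],(400,400)),cv2.resize(s[120:240,270:390],(400,400),interpolation=cv2.INTER_CUBIC)]))
E
```

```text
t 9.8 tcp_h [ -0.2   0.5 117.4] tilt deg (roll,pitch,yaw) [ 0.01  0.03 -0.01]
left [-0.2 40.5 47.8]
right [ -0.3 -39.5  47.8]
F_h [ 0.5 -0.  -4. ] M_h [-0.01 -0.   -0.02] w 13.49 g 59.8
```

View pics/i.png

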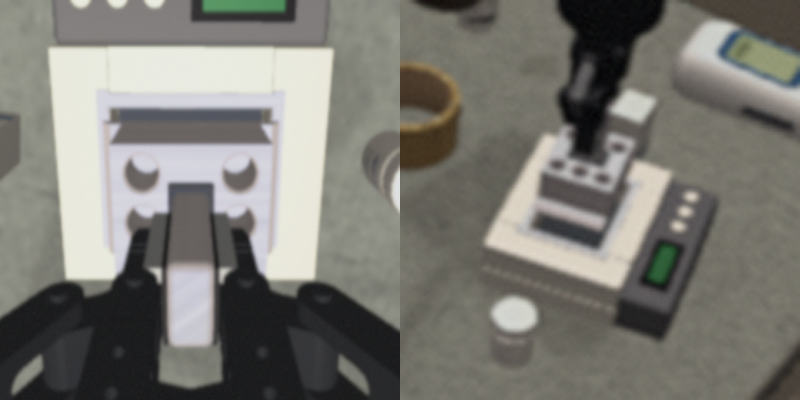

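The block hangs level, about 22 mm above the rim and centred over the well. It is symmetric about the handle (body x 108–272, handle centre 190), and the jar and carton are in place.

```bash
python3 -m pendant '[[0,0,0,0,0,0,0],[0,0,0,0,0,0,0],[0,0,0,0,0,0,0]]'; python3 -c "
from bench import arm
print(arm.job_done())"
```

```text
clock: 10.2
position: [489.4, -144.4, 139.6]
ee_rot: [-0.139, 0.99, 0.0, -0.0]
contact_force: [-0.4, -0.3, -4.7]
gripper_width: 13.2
grasp_force: 59.8
the job is handed in; nothing more can be done
None
```

I rocked the tube block's left side over its catch, then its right, and lifted it out; it was handed in at 10.2 s, held level and still about 22 mm above the well, with the jar and carton seen in place (no verdict came back).

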